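# Slide the well plate into the stop corner of the pipetting light guide and start it

### The job

The 24-well plate has been set down askew on the dark glass of the pipetting light guide: without picking it up or tipping it, gently push it along with the fingertips until it sits square and flush against both the back fence and the right fence. Then press the green start key all the way down and let it come up again, and leave the plate in its corner. Do not press the yellow key, and leave everything else on the bench where it is.

Things in the scene. Friction and masses are not known exactly. Their poses are not given: they have to be found in the camera images.
- console: pipetting light guide: white flat console fixed to the bench, 250 mm along its x, 330 mm along its y, top face 30 mm above the bench; origin at the centre of its underside; x points away from the worker (robot), y to the worker's left. The top is a level dark glass stage (x -115 to +111, y -70 to +156 mm) with, right of it, a grey key strip (y -154 to -88 mm)
- stop_corner (a point): corner where the inner faces of the two fixed aluminium fences meet, at glass level; axes as the console's. Both fences are 10 mm wide and 10 mm high. The back fence runs along y from 8 mm right to 185 mm left of this point; the right fence runs along x from this point 148 mm towards the worker. White lines on the glass outline the plate's place
- plate_place (a point): where the plate's origin belongs, on the glass: 42.75 mm in front of the back fence, 63.9 mm left of the right fence; axes as the console's
- plate: clear 24-well plate (most wells hold pink agar), 85.5 mm along its x, 127.8 mm along its y, 20 mm high, 80 to 160 g, open on top, vertical sides; loose on the glass, turned up to 16 degrees, 2 to 6 cm short of its place in both directions; origin at the centre of its underside, z up. In its place its long side lies along the back fence, its axes as the console's
- start_key_top (a point): centre of the top of the green start key, 24 mm in diameter, 9 mm above the console's top; pressed straight down; centre at x -88 mm, y -121 mm on the console; axes as the console's
- start_key (a joint): travel of the green start key in m: 0 up, 0.005 fully down; a spring pushes it back up (1.5 N to start, 5 N fully down)
- back_key_top (a point): centre of the top of the yellow back key, same make, 55 mm behind the start key on the key strip
- back_key (a joint): travel of the yellow back key in m, same make as the start key; not to be used
- tube_rack: white microtube rack, 190 x 85 mm, 45 mm high (small clear tubes stand 6 mm proud), on the bench just left of the console; origin at the centre of its underside, x along its length
- trough: empty white reagent trough, 130 x 62 mm, 40 mm high, on the bench just right of the console; origin at the centre of its underside, x along its length
- marker: white marker pen with an orange cap, 130 mm long, 12 mm thick, lying on the bench in front of the console; origin at its middle on the bench, x along its length
- cap: orange screw cap, 34 mm in diameter, 14 mm high, lying at the far end of the console's key strip; origin at the centre of its underside
- orange_rack: orange rack, 85 x 130 mm, 72 mm high, with capped tubes up to 119 mm high; at the left or right side of the bench; origin at the centre of its underside
- purple_rack: purple rack, 85 x 130 mm, 72 mm high, with orange-capped tubes up to 119 mm high; at the left or right side of the bench; origin at the centre of its underside
- tip_box: blue pipette-tip box, 83 x 120 mm, 61 mm high, on the bench just behind the console; origin at the centre of its underside
- bottle: pale bottle with a red cap, 60 mm in diameter, 130 mm high, at the left or right side of the bench; origin at the centre of its underside
There are look-alikes about, which are no part of the job. There is more than one size of the plate; the job needs the middle-sized.

How it is judged:
By the outcome, as a careful person would: the job done as asked, in the order asked, and still so for the second after the job is handed in, with the robot touching nothing.
It also fails if it takes over 64 s, if anything falls off the work surface, if the arm or the gripper's body presses on something with over 40 N, if the wrist force passes 120 N, or if a joint passes its speed limit or range.

### The arm

A 6-joint arm with a two-finger parallel gripper is mounted at the origin on the work surface. World frame = base frame: x ahead of the robot, y to its left, z up, the work surface at z = 0. Lengths are in mm, angles in rad, forces in N, time in s.
With the tool pointing down it reaches from about 350 to 775 mm from the base axis. Payload 7.3 kg.
Tool frame: the origin (TCP) lies midway between the tips of the shut fingers; the grasp point (between the pads) lies 19 mm behind it; z points along the fingers, y is the line along which they close (so a half turn about z gives the same grasp; the last joint's range is limited). The gripper opens to 92 mm and grips with 3 to 60 N. Pads are 19 mm wide; open, the fingers measure 130 mm over their backs; the gripper's body (75 mm by 190 mm) begins 47 mm behind the grasp point.
Start: joints at [1.163, 0.342, 1.524, -0, 1.275, -0.146], TCP at [135.865, 507.135, 226.741] pointing down, gripper open.
Joint ranges: [-2.53, 2.53], [-0.77, 2.02], [0.04, 2.7], [-1, 4.14], [0.28, 2.66], [-3.11, 3.11]. Speed limits (rad/s): [2.57, 2.57, 3.14, 3.14, 3.14, 3.14].

### API

Orientations are given as [roll, pitch, yaw] about the fixed x, y, z axes, in that order (R = Rz(yaw) Ry(pitch) Rx(roll)).
In Python, from plant import bot gives the robot as it stands.
- The arm moves only by the tool jog_arm, never from a script. Its arguments are lists of equal length, an entry for each row: "dp": the shift along the tool's x, y, z in m, a list of three; "twist": the turn about the tool's z in degrees. A call has 1 to 10 rows; each row shifts and turns the commanded pose from where the row before left it, along the tool's axes as they then stand; what a row does not reach is not made up. A row lasts 1/8 s, in which the tool goes at most 62.5 mm and 10.7 degrees, less where a joint would pass 70% of its speed; a pose out of reach is approached as far as the arm can. A call is refused whole if a number of a shift passes 0.0625 or a number of a turn 10.7, either way. A call with a gripper value outside its range is refused whole. "jaw" is the finger opening in m, from 0 to 0.0918, set as the call begins (left out, the last holds). The fingers move at their own pace and stop on an object; the grip force is fixed at half the most. Time passes only in rows, so rows that do not move let the fingers close. It gives the time, the measured TCP pose, the force, the opening and the grip force at its end, in the units of the state.
- bot.get_obs(): the state, without advancing time (a new reading comes with each control period).
- bot.capture(name): name is "scene" or "side" or "wrist"; returns the picture (400x640x3 uint8, blue, green, red); there is no depth.
- bot.camera_params(name): a dict with "fx", "fy", "cx", "cy" (pixels), "R" (3x3) and "t" (3): a world point X has camera coordinates R X + t. Camera axes: x right, y down, z forward; pixel columns grow to the right and rows downward; lengths in mm; the calibration is good to about 2 mm. A picture is of the moment at which its call begins: read the wrist's pose just before it. camera_params takes no time and is no camera call; for the wrist camera it gives the pose at the moment of the call.
- bot.close_job(): hands the job in; it is judged then, once.
Trained networks look in the newest picture that a camera, given by its name, has taken for a name from the list of things; names that differ only in an ending like _2 or _b are one class to them, and where a whole thing is asked for, a point or a joint stands for the part that bears it (a point fixed in the world has none). Each returns a list of dicts, best first, with "confidence" (0 to 1); they miss things now and then, are a little off and sometimes report something else, mostly with a low value. They report only what shows in the picture. A call takes as long as a camera call. They do not tell look-alikes from the thing itself.
- bot.find_in(camera, label): "bbox" ([centre column, centre row, width, height] in pixels, round what is visible of it).
- bot.masks_of(camera, label): "pixels" (400x640 bool, what is visible of it) and "bbox" ([centre column, centre row, width, height] in pixels, round what is visible of it).
The state is a dict: "time": time; "joint_positions": joint angles; "dq": joint speeds; "tau": joint torques, N m; "tool_pos": TCP position; "tcp_rot": TCP orientation; "contact_force": force on the tool from outside, world axes, zero at the start; "moment": the same for the moment, N m; "grip_width": finger opening in mm; "finger_force": force on a finger pad.
Only numpy, scipy, OpenCV 4.12 (cv2) and the standard library are available. Lean on these libraries where they do the work, as an engineer would, in place of code of your own. Each camera call takes 0.05 s, during which the arm holds its last target. There are 200 camera calls.

## Working session

There is one attempt and no reset: what is moved stays moved. The work goes in short steps, Python scripts to look and compute and a tool call to move; the robot and the scene stay as the last step left them, time stands still between calls to the robot, and variables do not carry over. Pictures are saved under pics/ and viewed, at most 10 in all, crops included, and the job is handed in when it is done.

Besides the shell and the picture viewer there is one more tool, called after "Emit:" as name(argument=value, ...), one argument or row to a line, values as JSON. jog_arm: Moves the arm, as the interface text tells. Its arguments: {"type":"object","properties":{"dp":{"type":"array"},"twist":{"type":"array"},"jaw":{"type":"number"}},"required":["dp","twist"]}

```bash
mkdir -p pics; cat > h.py <<'E'
import numpy as np, cv2
from plant import bot
def ray(cam,u,v,z,P=None):
    P=P or bot.camera_params(cam); R=np.array(P["R"]);t=np.array(P["t"]).ravel()
    d=R.T@np.array([(u-P["cx"])/P["fx"],(v-P["cy"])/P["fy"],1]); c=-R.T@t
    return (c+d*(z-c[2])/d[2])[:2]
def proj(cam,X,P=None):
    P=P or bot.camera_params(cam); R=np.array(P["R"]);t=np.array(P["t"]).ravel()
    c=np.atleast_2d(X)@R.T+t
    return np.c_[P["fx"]*c[:,0]/c[:,2]+P["cx"],P["fy"]*c[:,1]/c[:,2]+P["cy"]]
E
python3 - <<'E'
from h import *
o=bot.get_obs(); print({k:np.round(o[k],3) for k in ("time","tool_pos","tcp_rot","contact_force","grip_width")})
for c in ("scene","side"):
    im=bot.capture(c); cv2.imwrite(f"pics/{c}0.png",im)
    for n in ("console","plate","start_key","back_key","cap"):
        print(c,n,[(np.round(d["bbox"]).tolist(),round(d["confidence"],2)) for d in bot.find_in(c,n)][:4])
    P=bot.camera_params(c); print(-np.array(P["R"]).T@np.array(P["t"]).ravel())
E
```

```text
{'time': np.float64(0.0), 'tool_pos': array([135.683, 506.728, 226.045]), 'tcp_rot': array([-3.14, -0.  ,  2.88]), 'contact_force': array([0.598, 0.051, 1.175]), 'grip_width': np.float64(91.704)}
scene console []
scene plate [([334.0, 190.0, 46.0, 30.0], 0.9), ([238.0, 195.0, 27.0, 17.0], 0.79), ([316.0, 288.0, 74.0, 72.0], 0.56)]
scene start_key []
scene back_key [([231.0, 147.0, 36.0, 49.0], 0.31)]
scene cap [([331.0, 196.0, 127.0, 85.0], 0.65), ([288.0, 180.0, 8.0, 6.0], 0.44)]
[1140.11465036  862.28504892  837.46072954]
side console [([300.0, 247.0, 156.0, 116.0], 0.85)]
side plate [([308.0, 156.0, 62.0, 44.0], 0.84), ([292.0, 225.0, 60.0, 41.0], 0.69), ([406.0, 233.0, 37.0, 22.0], 0.66)]
side start_key []
side back_key []
side cap [([353.0, 237.0, 14.0, 14.0], 0.42)]
[  55.44450422 -665.34175824  822.97703675]
```

View pics/scene0.png

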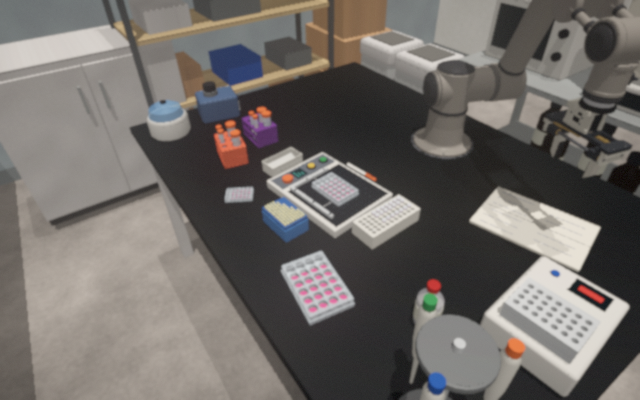

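View pics/side0.png

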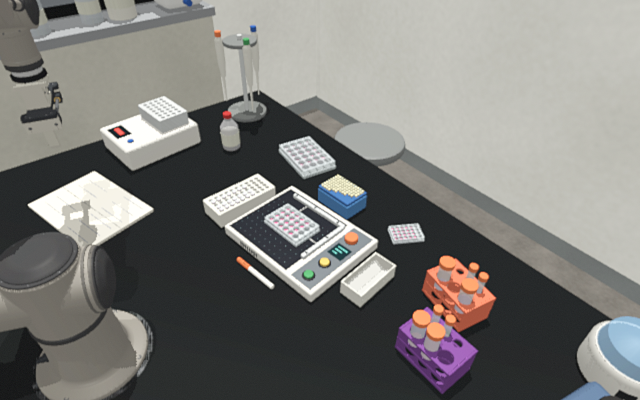

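The side view shows the console top with corners near (227,229), (292,187), (377,240) and (310,292). The plate is on the glass at about (292,225), the green key at (308,274) and the yellow key at (325,262).

```bash
python3 - <<'E'
from h import *
for u,v in [(227,229),(292,187),(377,240),(310,292)]: print("corner",ray("side",u,v,30).round())
print("plate",ray("side",292,225,40).round(),"green",ray("side",308,273,39).round(),"yellow",ray("side",325,261,39).round())
print("plate scene",ray("scene",334,190,40).round())
P=bot.camera_params("wrist");R=np.array(P["R"]);print(P["fx"],P["cx"],P["cy"],R.round(3),(-R.T@np.array(P["t"]).ravel()).round(1))
E
```

```text
corner [394. 133.]
corner [638. 175.]
corner [ 680. -143.]
corner [ 439. -169.]
plate [534.  31.] green [ 466. -127.] yellow [ 522. -122.]
plate scene [540.  45.]
317.04445412315715 318.2875672385837 195.3670200695521 [[ 0.259  0.966 -0.   ]
 [ 0.926 -0.248  0.286]
 [ 0.276 -0.074 -0.958]] [ 60.2 526.4 385.1]
```

Emit:
jog_arm(
  dp=[
    [-0.048,-0.035,0],
    [-0.048,-0.035,0],
    [-0.048,-0.035,0],
    [-0.048,-0.035,0],
    [-0.048,-0.035,0],
    [-0.048,-0.035,0],
    [-0.048,-0.035,0],
    [-0.048,-0.035,0],
    [-0.048,-0.035,0],
    [-0.048,-0.035,0],
  ],
  twist=[0,0,0,0,0,0,0,0,0,0],
)

```text
time: 1.85
tool_pos: [510.0, 43.1, 226.9]
tcp_rot: [3.141, 0.001, 2.879]
contact_force: [0.2, 0.9, 0.8]
grip_width: 91.6
finger_force: 0.0
```

Emit:
jog_arm(
  dp=[
    [0,0,0],
    [0,0,0],
    [0,0,0],
    [0,0,0],
  ],
  twist=[-8,-8,-7,0],
)

```text
time: 2.35
tool_pos: [508.9, 44.8, 226.7]
tcp_rot: [3.142, 0.0, -3.003]
contact_force: [-0.6, -0.1, -0.3]
grip_width: 92.0
finger_force: 0.0
```

```bash
python3 - <<'E'
from h import *
import pickle
P=bot.camera_params("wrist"); im=bot.capture("wrist"); o=bot.get_obs(); cv2.imwrite("pics/w1.png",im)
pickle.dump(P,open("w1.pkl","wb"))
print(o["time"],o["tool_pos"],o["tcp_rot"])
for n in ("plate","start_key","back_key","cap"):
    print(n,[(np.round(d["bbox"]).tolist(),round(d["confidence"],2)) for d in bot.find_in("wrist",n)][:4])
E
```

```text
2.4 [508.91311771  44.82273477 226.75332287] [ 3.14151774e+00  1.02464429e-04 -3.00453542e+00]
plate [([309.0, 195.0, 118.0, 82.0], 0.76), ([427.0, 327.0, 22.0, 9.0], 0.62)]
start_key [([166.0, 113.0, 24.0, 23.0], 0.69)]
back_key [([172.0, 161.0, 27.0, 21.0], 0.64)]
cap [([181.0, 247.0, 20.0, 22.0], 0.6)]
```

View pics/w1.png

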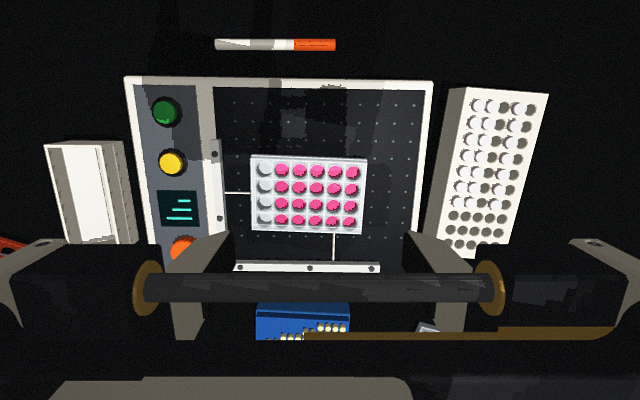

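The wrist view shows the green key at (166,113), the yellow key at (171,162), and the plate at about x 250-367, y 156-234. The right fence is at x≈217 and the back fence at y≈266. I'll enlarge it for exact edges.

```bash
python3 - <<'E'
import cv2
im=cv2.imread("pics/w1.png")[145:280,200:400]
cv2.imwrite("pics/w1c.png",cv2.resize(cv2.convertScaleAbs(im,alpha=1.5,beta=20),None,fx=4,fy=4,interpolation=cv2.INTER_CUBIC))
E
```

```text
(no output)
```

View pics/w1c.png

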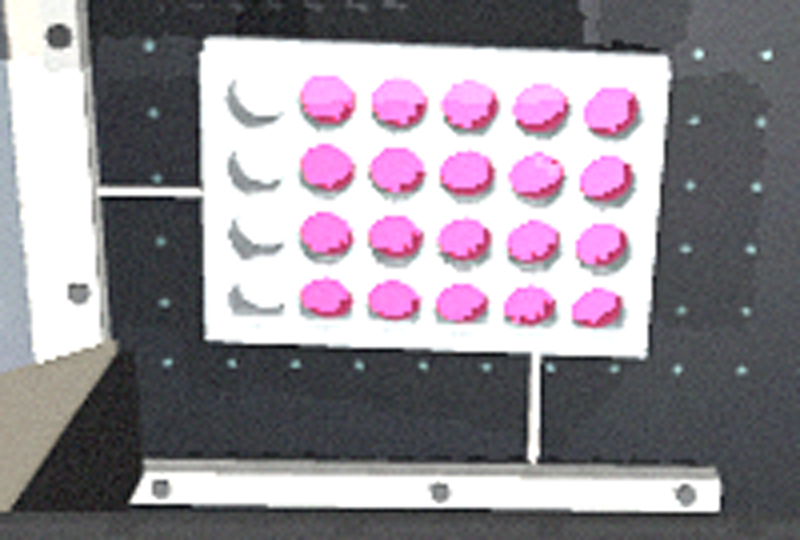

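```bash
python3 - <<'E'
from h import *
import pickle
P=pickle.load(open("w1.pkl","rb"))
f=lambda u,v,z: ray("wrist",u/4+200,v/4+145,z,P)
b0,b1=f(145,461,30),f(718,467,30); r0,r1=f(88,10,30),f(113,340,30)
t0,t1=f(145,473,40),f(718,480,40)
ang=lambda a,b: np.degrees(np.arctan2(*(b-a)[::-1]))
print("back fence dir-90",ang(b0,b1)-90,ang(t0,t1)-90,"right",ang(r0,r1),b0,t0,r0,r1)
F=[f(*c,50) for c in ((204,38),(670,57),(648,356),(206,340))]
for i in range(4): print("plate",F[i].round(1),np.linalg.norm(F[i]-F[i-1]).round(1),ang(F[i-1],F[i]).round(1))
print("front corners z30",f(204,38,30),f(670,57,30))
print("green",ray("wrist",166,112,39,P),"yellow",ray("wrist",171.5,162,39,P),"frontcorners",ray("wrist",124,77,30,P),ray("wrist",433,82,30,P))
E
```

```text
back fence dir-90 7.250237538924708 7.136557364320879 right 7.288309097836056 [633.84097721 -41.60412404] [632.18667507 -39.23282752] [495.78328428 -66.42465869] [594.52295786 -53.79629218]
plate [495.4 -29.9] 86.6 -175.2
plate [483.3  93.6] 124.1 95.6
plate [569.2 103. ] 86.4 6.3
plate [581.7 -22.6] 126.3 -84.3
front corners z30 [499.17383003 -33.68812302] [486.42276715  97.16811306]
green [ 464.76050556 -124.42330812] yellow [ 517.86486361 -118.31554406] frontcorners [ 435.76258196 -172.3351182 ] [395.83915512 150.7227856 ]
```

Emit:
jog_arm(
  dp=[
    [0.024,-0.006,0.02],
    [0.023,-0.006,0.05],
    [0,0,0.05],
    [0,0,0.04],
    [0,0,0.02],
    [0,0,0.008],
    [0,0,0],
    [0,0,0],
  ],
  twist=[0.65,0,0,0,0,0,0,0],
  jaw=0.08,
)

```text
time: 3.6
tool_pos: [464.7, 26.6, 39.6]
tcp_rot: [-3.141, 0.002, -3.013]
contact_force: [-0.1, -1.3, -0.1]
grip_width: 79.7
finger_force: 0.0
```

```bash
python3 - <<'E'
from h import *
im=bot.capture("wrist"); cv2.imwrite("pics/w2.png",im); print(bot.get_obs()["contact_force"])
E
```

```text
[ 0.29677115  0.19704851 -0.61272846]
```

View pics/w2.png

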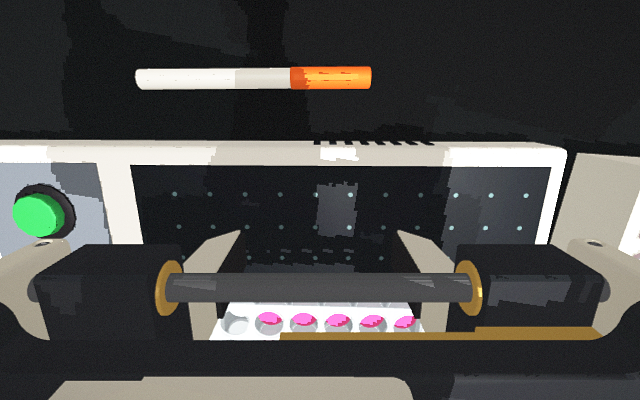

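The fingertips are just in front of the plate and roughly centred on it, at rows 230-330. Now the push towards the back fence.

Emit:
jog_arm(
  dp=[
    [-0.005,0,0.002],
    [-0.005,0,0],
    [-0.005,0,0],
    [-0.005,0,0],
    [-0.005,0,0],
    [-0.005,0,0],
    [-0.005,0,0],
    [-0.005,0,0],
    [-0.005,0,0],
    [-0.005,0,0],
  ],
  twist=[0,0,0,0,0,0,0,0,0,0],
)

```text
time: 4.9
tool_pos: [513.9, 33.1, 36.7]
tcp_rot: [3.142, -0.0, -3.013]
contact_force: [-0.7, 0.1, -0.3]
grip_width: 80.2
finger_force: 0.3
```

Emit:
jog_arm(
  dp=[
    [-0.003,0,0],
    [-0.003,0,0],
    [-0.002,0,0],
  ],
  twist=[0,0,0],
)

```text
time: 5.28
tool_pos: [521.6, 34.1, 36.7]
tcp_rot: [3.142, -0.0, -3.013]
contact_force: [-1.6, -0.1, 0.4]
grip_width: 80.1
finger_force: 0.7
```

Emit:
jog_arm(
  dp=[
    [-0.002,0,0],
    [-0.002,0,0],
  ],
  twist=[0,0,0],
)

```text
$.twist: bad value
```

Emit:
jog_arm(
  dp=[
    [-0.002,0,0],
    [-0.002,0,0],
    [0,0,0],
  ],
  twist=[0,0,0],
)

```text
time: 5.65
tool_pos: [525.8, 34.6, 36.8]
tcp_rot: [3.142, 0.001, -3.013]
contact_force: [-1.2, -0.2, 0.4]
grip_width: 80.4
finger_force: 0.0
```

Emit:
jog_arm(
  dp=[
    [-0.0015,0,0],
    [-0.0015,0,0],
    [0,0,0],
  ],
  twist=[0,0,0],
)

```text
time: 6.02
tool_pos: [526.3, 34.9, 36.5]
tcp_rot: [3.141, -0.005, -3.014]
contact_force: [-8.1, -1.2, 5.9]
grip_width: 79.9
finger_force: 3.9
```

Emit:
jog_arm(
  dp=[
    [0.006,0,0],
    [0.012,0,-0.01],
    [0,0,-0.035],
    [0,0,-0.025],
    [-0.02,0.025,0],
    [-0.025,0.03,0],
    [-0.024,0.033,0],
    [0,0,0],
  ],
  twist=[0,0,0,0,0,0,0,0],
  jaw=0.026,
)

```text
time: 7.02
tool_pos: [568.3, 130.8, 107.3]
tcp_rot: [3.141, 0.002, -3.01]
contact_force: [0.1, -0.2, 0.3]
grip_width: 25.9
finger_force: 0.0
```

Emit:
jog_arm(
  dp=[
    [0,0,0],
    [0,0,0],
    [0,0,0],
    [0,0,0],
    [0,0,0],
    [0,0,0],
    [0,0,0],
    [0,0,0],
    [0,0,0],
    [0,0,0],
  ],
  twist=[10,10,10,10,10,10,10,10,10,0],
)

```text
time: 8.28
tool_pos: [567.2, 127.9, 107.1]
tcp_rot: [3.142, 0.0, 1.7]
contact_force: [-0.1, 0.1, -0.3]
grip_width: 26.1
finger_force: 0.0
```

```bash
python3 - <<'E'
from h import *
import pickle
P=bot.camera_params("wrist"); im=bot.capture("wrist"); pickle.dump(P,open("w3.pkl","wb")); cv2.imwrite("pics/w3.png",cv2.convertScaleAbs(im,alpha=1.3,beta=15)); o=bot.get_obs(); print(o["tool_pos"],o["tcp_rot"],o["grip_width"])
E
```

```text
[567.28088844 127.97832447 107.07115778] [3.14155715e+00 1.06056114e-04 1.70209918e+00] 25.979563007538996
```

View pics/w3.png

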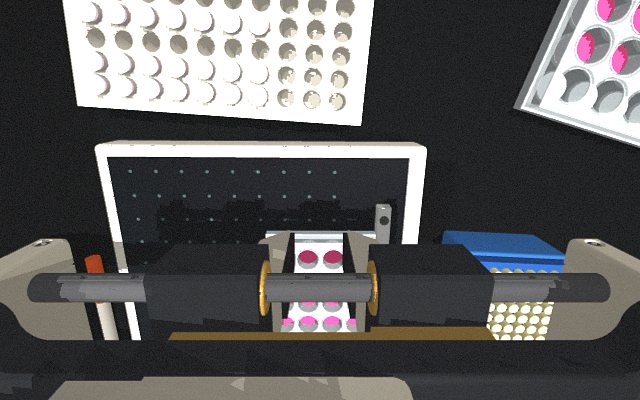

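The plate's left side is at row ~232-238, x 265-376, with the fingertips just above it and over the near side. I'll check the clearance before lowering.

```bash
python3 - <<'E'
from h import *
import pickle
P=pickle.load(open("w3.pkl","rb"))
t=np.array([567.3,128.0]); a=1.702
ex=np.array([np.sin(a),-np.cos(a)]); ey=np.array([np.cos(a),np.sin(a)])
for u,v,z in [(266,231,30),(376,232,30),(266,237,50),(376,238,50),(384,240,40)]:
    d=ray("wrist",u,v,z,P)-t; print((u,v,z),"along toolY",(d@ex).round(1),"toolX",(d@ey).round(1))
E
```

```text
(266, 231, 30) along toolY -43.2 toolX -23.4
(376, 232, 30) along toolY 45.1 toolX -24.5
(266, 237, 50) along toolY -39.9 toolX -19.7
(376, 238, 50) along toolY 41.4 toolX -20.7
(384, 240, 40) along toolY 49.6 toolX -26.9
```

Emit:
jog_arm(
  dp=[
    [0,0,0.03],
    [0,0,0.03],
    [0,0,0.01],
    [0,0,0],
    [-0.005,0,0],
    [-0.005,0,0],
    [-0.005,0,0],
    [-0.005,0,0],
    [-0.005,0,0],
    [-0.005,0,0],
  ],
  twist=[0,0,0,0,0,0,0,0,0,0],
)

```text
time: 9.57
tool_pos: [571.7, 98.7, 36.8]
tcp_rot: [3.141, -0.0, 1.699]
contact_force: [0.1, 1.6, 0.7]
grip_width: 26.0
finger_force: 0.7
```

Emit:
jog_arm(
  dp=[
    [-0.004,0,0],
    [-0.003,0,0],
    [-0.002,0,0],
    [0,0,0],
  ],
  twist=[0,0,0,0],
)

```text
time: 10.07
tool_pos: [572.7, 89.9, 36.6]
tcp_rot: [-3.141, 0.0, 1.699]
contact_force: [-0.1, -0.1, 0.0]
grip_width: 26.0
finger_force: 0.0
```

Emit:
jog_arm(
  dp=[
    [-0.002,0,0],
    [-0.001,0,0],
    [0,0,0],
  ],
  twist=[0,0,0],
)

```text
time: 10.45
tool_pos: [573.1, 87.0, 36.6]
tcp_rot: [-3.141, 0.0, 1.699]
contact_force: [0.4, -0.6, 0.6]
grip_width: 26.2
finger_force: 0.0
```

Emit:
jog_arm(
  dp=[
    [-0.002,0,0],
    [-0.001,0,0],
    [0,0,0],
  ],
  twist=[0,0,0],
)

```text
time: 10.82
tool_pos: [573.5, 84.0, 36.7]
tcp_rot: [3.142, 0.0, 1.699]
contact_force: [0.6, 0.2, -0.3]
grip_width: 25.8
finger_force: 0.0
```

Emit:
jog_arm(
  dp=[
    [-0.001,0,0],
    [-0.001,0,0],
    [0,0,0],
  ],
  twist=[0,0,0],
)

```text
time: 11.2
tool_pos: [573.9, 83.1, 36.8]
tcp_rot: [3.141, -0.001, 1.699]
contact_force: [0.8, 5.2, 0.0]
grip_width: 25.5
finger_force: 2.6
```

Emit:
jog_arm(
  dp=[
    [-0.001,0,0],
    [0,0,0],
    [0,0,0],
  ],
  twist=[0,0,0],
)

```text
time: 11.58
tool_pos: [574.0, 83.0, 36.8]
tcp_rot: [3.141, -0.003, 1.699]
contact_force: [-0.1, 9.5, -0.5]
grip_width: 26.0
finger_force: 4.5
```

Emit:
jog_arm(
  dp=[
    [0.005,0,0],
    [0.01,0,0],
    [0,0,-0.03],
    [0,0,-0.04],
    [-0.03,-0.024,0],
    [-0.03,-0.024,0],
    [-0.029,-0.023,0],
    [0,0,0],
  ],
  twist=[0,0,0,0,0,0,0,0],
)

```text
time: 12.58
tool_pos: [511.9, -2.7, 106.9]
tcp_rot: [-3.141, 0.0, 1.696]
contact_force: [0.1, 0.4, -0.9]
grip_width: 26.2
finger_force: 0.0
```

Emit:
jog_arm(
  dp=[
    [0,0,0],
    [0,0,0],
    [0,0,0],
    [0,0,0],
    [0,0,0],
    [0,0,0],
    [0,0,0],
    [0,0,0],
    [0,0,0],
    [0,0,0],
  ],
  twist=[-10,-10,-10,-10,-10,-10,-10,-10,-10,0],
  jaw=0.07,
)

```text
time: 13.82
tool_pos: [513.4, -0.5, 106.7]
tcp_rot: [3.141, 0.0, -3.014]
contact_force: [0.6, 0.3, -0.1]
grip_width: 69.8
finger_force: 0.0
```

Emit:
jog_arm(
  dp=[
    [0,0,0],
    [0,0,0],
  ],
  twist=[0,0],
)

```text
time: 14.08
tool_pos: [513.0, -1.1, 106.7]
tcp_rot: [3.142, 0.0, -3.015]
contact_force: [0.0, 0.2, 0.5]
grip_width: 70.1
finger_force: 0.0
```

Emit:
jog_arm(
  dp=[
    [0,0,0.03],
    [0,0,0.03],
    [0,0,0.01],
    [0,0,0],
    [-0.004,0,0],
    [-0.004,0,0],
    [-0.004,0,0],
    [-0.003,0,0],
    [-0.001,0,0],
    [0,0,0],
  ],
  twist=[0,0,0,0,0,0,0,0,0,0],
)

```text
time: 15.32
tool_pos: [528.8, 0.8, 36.7]
tcp_rot: [3.141, -0.0, -3.013]
contact_force: [-0.1, -0.4, 0.4]
grip_width: 70.3
finger_force: 0.0
```

Emit:
jog_arm(
  dp=[
    [-0.001,0,0],
    [-0.001,0,0],
    [0,0,0],
  ],
  twist=[0,0,0],
)

```text
time: 15.7
tool_pos: [530.4, 1.0, 36.6]
tcp_rot: [3.141, -0.001, -3.013]
contact_force: [-1.4, -0.2, 0.7]
grip_width: 69.9
finger_force: 0.9
```

Emit:
jog_arm(
  dp=[
    [-0.001,0,0],
    [0,0,0],
    [0,0,0],
  ],
  twist=[0,0,0],
)

```text
time: 16.08
tool_pos: [530.5, 1.0, 36.7]
tcp_rot: [3.141, -0.003, -3.014]
contact_force: [-5.5, -1.0, 3.3]
grip_width: 70.1
finger_force: 2.9
```

Emit:
jog_arm(
  dp=[
    [0.005,0,0],
    [0.015,0,0],
    [0,0,-0.03],
    [0,0,-0.05],
    [0,0,-0.06],
    [0.02,-0.03,-0.02],
    [0.02,-0.03,0],
    [0,0,0],
    [0,0,0],
  ],
  twist=[0,0,0,0,0,0,0,0,0],
  jaw=0,
)

```text
time: 17.2
tool_pos: [480.2, -65.8, 196.7]
tcp_rot: [3.141, 0.001, -3.014]
contact_force: [0.5, -0.1, 0.1]
grip_width: 0.6
finger_force: 0.0
```

```bash
python3 - <<'E'
from h import *
import pickle
P=bot.camera_params("wrist"); im=bot.capture("wrist"); pickle.dump(P,open("w4.pkl","wb")); cv2.imwrite("pics/w4.png",im)
o=bot.get_obs(); print(o["tool_pos"],o["tcp_rot"],o["grip_width"])
for n in ("plate","start_key","back_key"):
    for d in bot.find_in("wrist",n)[:2]: print(n,np.round(d["bbox"],1),round(d["confidence"],2),ray("wrist",*d["bbox"][:2],39,P).round(1))
cv2.imwrite("pics/w4c.png",cv2.resize(cv2.convertScaleAbs(im[60:260,170:470],alpha=1.4,beta=15),(800,533),interpolation=cv2.INTER_CUBIC))
E
```

```text
[480.22061643 -65.52180395 196.53516401] [ 3.14117657e+00  2.63864785e-04 -3.01301756e+00] 0.20123805799492478
plate [394.7 249.6  85.   25.5] 0.56 [547.   26.6]
plate [383.8 221.7 325.2 213.2] 0.41 [516.3   8.7]
start_key [260.  157.8  24.   20.8] 0.84 [ 464.5 -127.5]
back_key [264.4 206.9  28.7  21.5] 0.68 [ 515.9 -119. ]
```

View pics/w4.png

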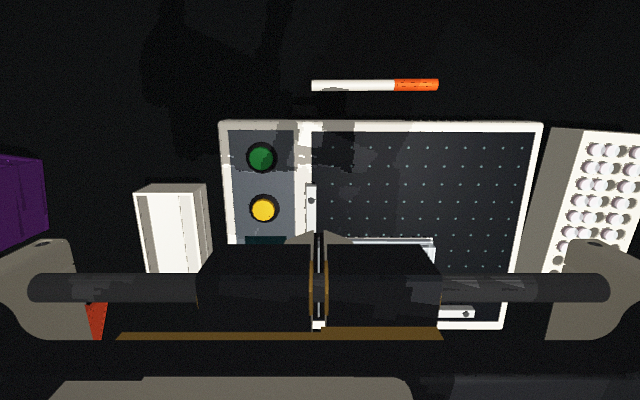

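The green key is at (260,158) and the yellow at (264,207); the plate is mostly hidden behind the gripper. I'll move over the green key, then check the plate from a clear pose before pressing.

Emit:
jog_arm(
  dp=[
    [0.023,-0.029,0],
    [0,-0.029,0],
    [0,0,0],
    [0,0,0],
  ],
  twist=[0,0,0,0],
)

```text
time: 17.9
tool_pos: [464.6, -125.7, 196.4]
tcp_rot: [3.141, -0.0, -3.013]
contact_force: [-0.2, -0.8, 0.7]
grip_width: 1.0
finger_force: 0.0
```

```bash
python3 - <<'E'
from h import *
import pickle
P=bot.camera_params("wrist"); im=bot.capture("wrist"); pickle.dump(P,open("w5.pkl","wb"))
o=bot.get_obs(); print(o["tool_pos"],o["tcp_rot"],o["grip_width"])
for n in ("start_key",):
    for d in bot.find_in("wrist",n)[:2]: print(n,np.round(d["bbox"],1),round(d["confidence"],2),ray("wrist",*d["bbox"][:2],39,P).round(1))
im2=bot.capture("side"); s=cv2.resize(im2[170:310,210:400],(570,420),interpolation=cv2.INTER_CUBIC)
cv2.imwrite("pics/s5.png",s)
E
```

```text
[ 464.53596407 -125.54743993  196.49308363] [ 3.14087707e+00 -3.69128525e-04 -3.01244574e+00] 0.4046939555539614
start_key [319.1 181.3  22.8  22.2] 0.64 [ 465.2 -125.3]
```

View pics/s5.png

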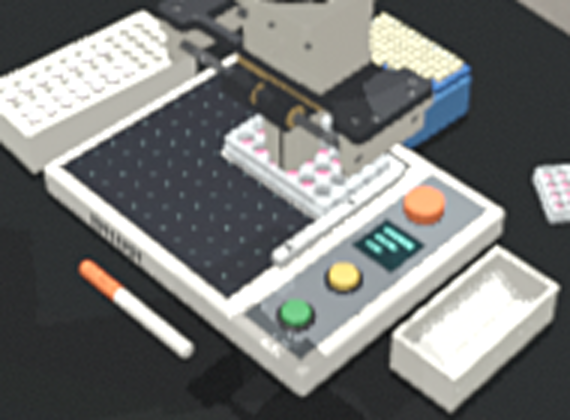

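The side view shows the plate in the corner, partly behind the gripper. I'll take one clear view from above to verify that it is flush before pressing.

Emit:
jog_arm(
  dp=[
    [-0.031,0.045,-0.01],
    [-0.031,0.045,-0.01],
    [-0.03,0.044,-0.01],
    [0,0,0],
    [0,0,0],
  ],
  twist=[0,0,0,0,0],
  jaw=0.0918,
)

```text
time: 18.68
tool_pos: [538.1, 18.5, 226.4]
tcp_rot: [-3.142, -0.001, -3.012]
contact_force: [0.1, -0.3, -0.0]
grip_width: 45.8
finger_force: 0.0
```

```bash
python3 - <<'E'
from h import *
import pickle
P=bot.camera_params("wrist"); im=bot.capture("wrist"); pickle.dump(P,open("w6.pkl","wb"))
o=bot.get_obs(); print(o["tool_pos"],o["tcp_rot"])
cv2.imwrite("pics/w6.png",cv2.resize(cv2.convertScaleAbs(im[100:250,200:400],alpha=1.0),(800,600),interpolation=cv2.INTER_CUBIC))
E
```

```text
[538.000484    17.84150236 226.33470415] [-3.14158111e+00 -1.05893735e-03 -3.01318434e+00]
```

View pics/w6.png

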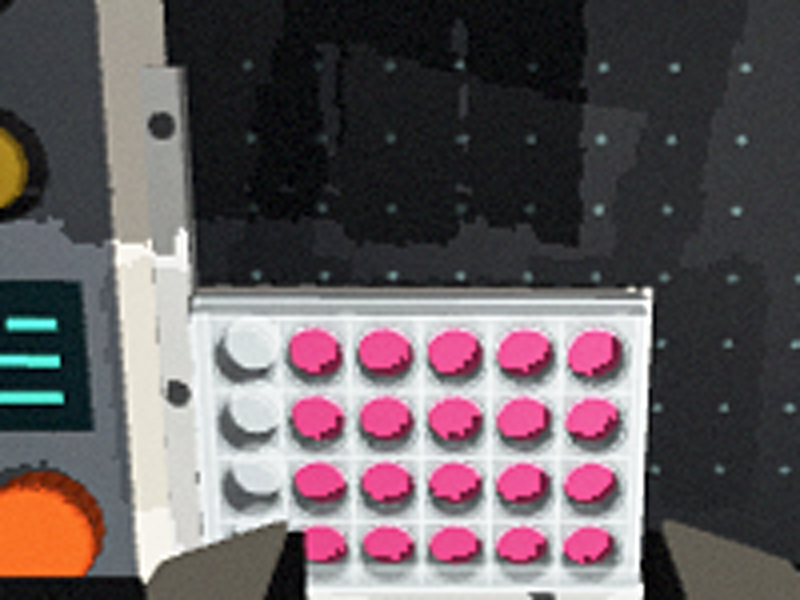

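The plate lies square along the whole right fence (x≈195-205 in the crop) and meets the back fence (y≈590). Now back to the key to press it.

Emit:
jog_arm(
  dp=[
    [0.031,-0.045,0],
    [0.031,-0.045,0],
    [0.03,-0.044,0],
    [0,0,0.04],
    [0,0,0.05],
    [0,0,0.05],
    [0,0,0.03],
    [0,0,0],
    [0,0,0],
    [0,0,0],
  ],
  twist=[0,0,0,0,0,0,0,0,0,0],
  jaw=0,
)

```text
time: 19.98
tool_pos: [465.4, -127.1, 58.2]
tcp_rot: [-3.14, 0.003, -3.014]
contact_force: [0.4, -0.4, 0.0]
grip_width: 0.4
finger_force: 0.0
```

Emit:
jog_arm(
  dp=[
    [0,0,0.006],
    [0,0,0.006],
    [0,0,0.004],
    [0,0,0.002],
    [0,0,0.002],
    [0,0,0.002],
    [0,0,0],
  ],
  twist=[0,0,0,0,0,0,0],
)

```text
time: 20.85
tool_pos: [464.3, -126.4, 34.7]
tcp_rot: [3.141, -0.0, -3.013]
contact_force: [-2.8, 0.8, 5.4]
grip_width: 0.4
finger_force: 2.2
```

Emit:
jog_arm(
  dp=[
    [0,0,0.001],
    [0,0,0.001],
    [0,0,0],
  ],
  twist=[0,0,0],
)

```text
time: 21.22
tool_pos: [464.4, -126.4, 34.0]
tcp_rot: [-3.142, 0.0, -3.013]
contact_force: [-6.8, 1.7, 19.4]
grip_width: 0.4
finger_force: 9.2
```

The force of 19 N is well above the 5 N spring, so the key has bottomed. Releasing now.

Emit:
jog_arm(
  dp=[
    [0,0,-0.003],
    [0,0,-0.006],
    [0,0,-0.03],
    [0,0,-0.05],
    [0,0,-0.06],
    [0,0,-0.02],
    [0,0,0],
    [0,0,0],
  ],
  twist=[0,0,0,0,0,0,0,0],
)

```text
time: 22.22
tool_pos: [464.0, -126.3, 200.5]
tcp_rot: [3.141, -0.002, -3.013]
contact_force: [-0.4, 0.6, 0.4]
grip_width: 0.8
finger_force: 0.0
```

```bash
python3 - <<'E'
from h import *
im2=bot.capture("side"); s=cv2.resize(im2[170:310,210:400],(760,560),interpolation=cv2.INTER_CUBIC)
cv2.imwrite("pics/s7.png",s)
E
```

```text
(no output)
```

View pics/s7.png

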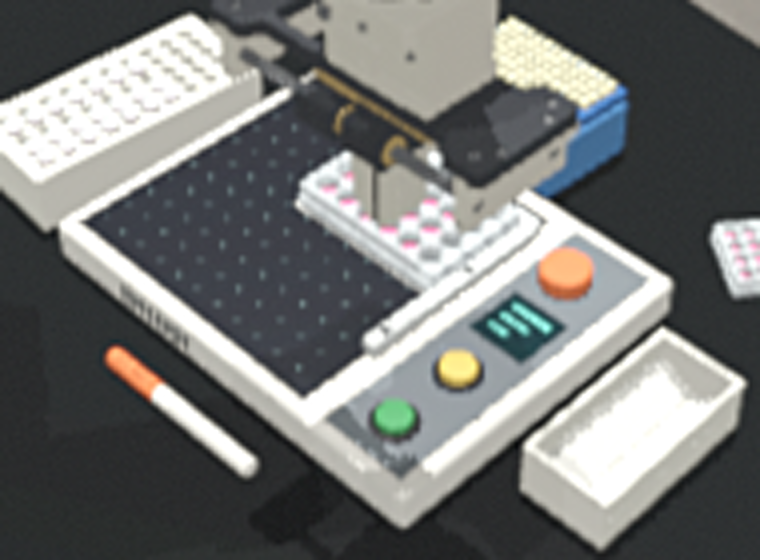

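The green key (395,417) is back up, the plate is in its corner, and nothing else has moved.

```bash
python3 -c "
from plant import bot
print(bot.close_job())"
```

```text
the job is handed in; nothing more can be done
None
```

The plate sits square and flush against both fences, the green key was pressed fully down and came back up, the yellow key was not touched, and the job is handed in after about 22 s of robot time.

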